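Load a ribbon roll into the ribbon printer

ROBOT

A 6-joint arm with a two-finger parallel gripper is mounted at the origin on a cart in front of the work surface, level with it; the furniture and walls round the work are solid. World frame = base frame: x ahead of the robot, y to its left, z up, the work surface at z = 0. Lengths are in m, angles in rad, forces in N, time in s.
With the tool pointing down it reaches from about 0.25 to 0.775 m from the base axis. Payload 8.9 kg.
Tool frame: the origin (TCP) lies on the centre line of the jaws, within the pads' length; the fingertips stand 8 mm ahead of it and the grasp point (between the pads) lies 11 mm behind it (ctrl.tcp_to_tips is the z of the fingertips in the tool frame, in m); z points along the fingers, y is the line along which they close (so a half turn about z gives the same grasp; the last joint's range is limited). The gripper opens to 85 mm and grips with 20 to 120 N. Pads are 22 mm wide; open, the fingers measure 114 mm over their backs; the gripper's body (76 mm by 85 mm) begins 54 mm behind the grasp point. The pads swing forward as they close: fully open they stand 13 mm farther back than shut.
Start: joints at [-1.394, 0.291, -0.153, 1.127, 0, 1.431], TCP at [0.163, -0.499, 0.239] pointing down, gripper open.
Joint ranges: [-2.52, 2.52], [-0.91, 1.74], [-1.3, 1.37], [-1.96, 2.02], [-1.52, 1.47], [-3.14, 3.14]. Speed limits (rad/s): [2.22, 2.22, 2.79, 3.14, 3.14, 3.14].

INTERFACE

Orientations are given as a unit quaternion [x, y, z, w].
In Python, from station import read_state, capture, workorder, ctrl gives the robot as it stands.
- The arm moves only by the tool jog_arm, never from a script. Its argument "moves" is a list of rows, each an object with "travel": the shift along the tool's x, y, z in units of 10 cm (1.0 is 10 cm), a list of three; "dr": the turn, a rotation vector about the tool's x, y, z in units of pi/2 rad (1.0 is pi/2 rad), a list of three; "grip": the gripper command: -1 is fully open, 1 is shut, values between are in proportion. In form: [{"travel": [tx, ty, tz], "dr": [rx, ry, rz], "grip": grip}, ...]. A call has 1 to 12 rows; each row shifts and turns the commanded pose from where the row before left it, along the tool's axes as they then stand; what a row does not reach is not made up. A row lasts 1/12 s, in which the tool goes at most 41.7 mm and 7.16 degrees, less where a joint would pass 70% of its speed; a pose out of reach is approached as far as the arm can. A call with a number of a shift or a turn outside -1 to 1 is refused whole. A call with a gripper value outside its range is refused whole. The fingers move at their own pace and stop on an object; "force" is the grip in N (left out, the last holds). Time passes only in rows, so rows that do not move let the fingers close. It gives the time, the measured TCP pose, the force, the opening and the grip force at its end, in the units of the state.
- read_state(): the state, without advancing time (a new reading comes with each control period).
- capture(name): name is "scene" or "top" or "wrist"; returns a dict with "color" (420x560x3 uint8, blue, green, red), "range_z" (420x560 float32, m along the optical axis (not along the pixel's ray), 0 where there is no reading), "camera_matrix" (3x3 intrinsics, pixels), "extrinsics" (4x4, takes a point from world to camera coordinates). Camera axes: x right, y down, z forward; pixel columns grow to the right and rows downward; lengths in m; the calibration is good to about 2 mm. A picture is of the moment at which its call begins.
- workorder.finish_job(): hands the job in; it is judged then, once.
The state is a dict: "time": time; "qpos": joint angles; "joint_vel": joint speeds; "tau": joint torques, N m; "tool_pos": TCP position; "tool_rot": TCP orientation; "contact_force": force on the tool from outside, world axes, zero at the start; "moment": the same for the moment, N m; "finger_gap": finger opening in m; "grip_force": force on a finger pad.
Only numpy, scipy, OpenCV 4.12 (cv2) and the standard library are available. Lean on these libraries where they do the work, as an engineer would, in place of code of your own. Each camera call takes 0.05 s, during which the arm holds its last target. There are 200 camera calls.

TASK

Load the gold ribbon roll into the ribbon printer: press the orange thumb latch at its front so that the sprung cover pops fully open, lay the roll flat in the round pocket under the cover and let go of it, then swing the cover down and press it until it snaps shut and stays shut. Leave the red roll, the gift tags, the biscuit pack and the tape measure where they lie.

Things in the scene. Friction and masses are not known exactly. Their poses are not given: they have to be found in the camera images.
- printer: Light grey desktop ribbon printer with a slate-blue cover, fixed, 190 x 130 mm, 66 mm high when shut; it draws in the ribbon's end by itself. Origin on the table below the pocket's centre; x points from its front (latch) to its back (hinge), z up. Low front ledge (24 mm high) from x = -110 to -56 mm; behind it a dark deck 44 mm high with the pocket. The small grey key and green lamp play no part.
- thumb_pad (a point): Centre of the top of the orange ribbed thumb latch, 43 mm above the table and 90 mm in front of the printer's origin (pad 30 mm front to back, 36 mm wide). Press down: it tips about a pivot 24 mm behind; 3 to 5 N and about 6 mm of travel free the cover, 7.5 mm is the stop; it springs back. Its orange hook rises to 64 mm above the table, 15 mm behind this point.
- latch (a joint): Angle of the thumb latch, rad: 0 at rest, about 0.23 frees the cover, 0.30 at its stop.
- cover (a joint): Angle of the cover, rad: 0 to 0.01 shut and latched, 1.75 fully open, leaning 10 degrees backwards past upright. A soft spring and damper swing it open in about a second once it is free and keep it open; only the latch holds it shut.
- cover_hinge (a point): Point on the cover's hinge line, at mid width, 68 mm behind the printer's origin, 49 mm above the table. The hinge line runs along the printer's y axis.
- cover_edge (a point): Point on the flat outer face of the cover at mid width, 10 mm from its free (front) edge; shut, it is 118 mm in front of and 17 mm above the hinge line. It turns with the cover: x points to the hinge, z out of the outer face. The cover is a shell 24 mm deep, 130 mm wide. Open, it reaches 182 mm above the table. 0.5 N on this face starts it closing; about 6 N down here snaps it past the hook.
- pocket (a point): Centre of the floor of the round pocket, 36 mm above the table, directly above the printer's origin. Pocket 60 mm across, 8 mm deep, open above when the cover is open; the deck round it is flat for 25 mm or more.
- gold_centre (a point): Centre, half-way up, of the gold ribbon roll: a disc 54 mm across and 14 mm high, about 30 g, lying flat on the table. In the pocket its top stands 6 mm above the deck.
- red_centre (a point): Centre, half-way up, of the red ribbon roll: 60 mm across, 16 mm high, lying flat. Not wanted, too big for the pocket.
- tags: Banded stack of white and red gift tags, 88 x 57 x 17 mm, lying behind the printer.
- biscuit: Wrapped brown biscuit, 94 x 72 x 11 mm, lying behind the printer on its left.
- measure: Yellow tape measure, 32 x 69 x 58 mm, standing at the left front.
Things that resemble listed ones, but are neither listed nor needed, are in the scene too. What is shaped like the part that bears gold_centre but black is not meant.

How it is judged:
By the outcome, as a careful person would: the job done as asked, in the order asked, and still so for the second after the job is handed in, with the robot touching nothing.
It also fails if it takes over 64 s, if anything falls off the work surface, if the arm or the gripper's body presses on something with over 40 N, if the wrist force passes 120 N, or if a joint passes its speed limit or range.

## Working session

There is one attempt and no reset: what is moved stays moved. The work goes in short steps, Python scripts to look and compute and a tool call to move; the robot and the scene stay as the last step left them, time stands still between calls to the robot, and variables do not carry over. Pictures are saved under pics/ and viewed, at most 10 in all, crops included, and the job is handed in when it is done.

Besides the shell and the picture viewer there is one more tool, called after "Emit:" in YAML: its name, and indented under it one key for each argument. jog_arm: Moves the arm, as the interface text tells. Its arguments: {"type":"object","properties":{"moves":{"type":"array","items":{"type":"object","properties":{"travel":{"type":"array","items":{"type":"number"}},"dr":{"type":"array","items":{"type":"number"}},"grip":{"type":"number"}}}},"force":{"type":"number"}},"required":["moves"]}

```bash
mkdir -p pics; ls; python3 - <<'E'
from station import read_state,capture,ctrl
import cv2,numpy as np
s=read_state();print(s, ctrl.tcp_to_tips)
for n in("scene","top"):
    c=capture(n);cv2.imwrite(f"pics/{n}0.png",c["color"]);np.savez(f"{n}0.npz",**c);print(c["camera_matrix"],c["extrinsics"])
E
```

```text
pics
{'time': 0.0, 'qpos': array([-1.39430053e+00,  2.91264680e-01, -1.54112232e-01,  1.12671441e+00,
       -6.13528892e-07,  1.43150251e+00]), 'joint_vel': array([-0.00043261,  0.00053073, -0.00080366, -0.0010792 , -0.00137303,
        0.00018544]), 'tau': array([-5.81915920e-04, -5.37146580e+01,  3.31365860e+01,  1.62253599e-02,
       -4.69070346e-04,  5.49956411e-06]), 'tool_pos': array([ 0.16297869, -0.49861354,  0.23874567]), 'tool_rot': array([ 9.87560284e-01,  1.57239518e-01, -1.23500927e-05, -6.47378933e-04]), 'contact_force': array([ 0.48395162, -0.19498148,  1.01147137]), 'moment': array([ 0.01427147, -0.01468077, -0.02115838]), 'grip_force': 0.0, 'finger_gap': 0.08517330814228921} 0.008
[[473.39704896   0.         279.0439424 ]
 [  0.         473.39704896 207.17471388]
 [  0.           0.           1.        ]] [[-0.69525379 -0.71850215 -0.01941231  0.485521  ]
 [-0.33673196  0.34945942 -0.87435102  0.20457308]
 [ 0.6350069  -0.60135911 -0.48490562  1.29377382]
 [ 0.          0.          0.          1.        ]]
[[527.81451746   0.         285.06553243]
 [  0.         527.81451746 210.11115843]
 [  0.           0.           1.        ]] [[ 4.70530478e-04 -9.99985094e-01 -5.43976059e-03  1.29055249e-01]
 [-9.86598554e-01  4.23365094e-04 -1.63165908e-01  5.58893226e-01]
 [ 1.63165778e-01  5.44363446e-03 -9.86583649e-01  1.28301444e+00]
 [ 0.00000000e+00  0.00000000e+00  0.00000000e+00  1.00000000e+00]]
```

View pics/top0.png

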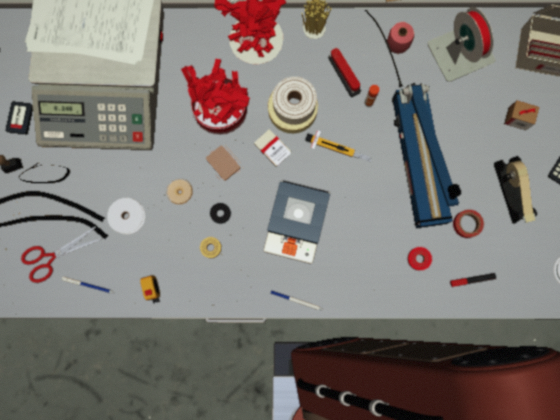

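View pics/scene0.png

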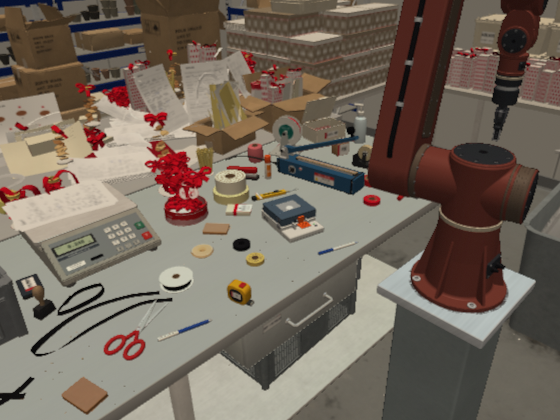

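Candidates in the top view are a yellow-gold ring (210,247), a tan disc (180,191), a black disc (220,212), a red roll (420,258), a brown-red ring (468,222) and a white roll (126,216). The gold one at (210,247) fits the description. The printer is at (297,222), latch facing the robot. I'll check both in a close crop.

```bash
cat > h.py <<'E'
import numpy as np,cv2
from station import read_state,capture
def pts(c):
    "world point for every pixel"
    K=np.array(c["camera_matrix"]);E=np.array(c["extrinsics"]);z=np.array(c["range_z"],float)
    v,u=np.mgrid[:z.shape[0],:z.shape[1]]
    P=np.stack([(u-K[0,2])/K[0,0]*z,(v-K[1,2])/K[1,1]*z,z],-1)
    return (P-E[:3,3])@E[:3,:3]
def px(c,p):
    K=np.array(c["camera_matrix"]);E=np.array(c["extrinsics"])
    q=K@(E[:3,:3]@np.array(p)+E[:3,3]);return q[:2]/q[2]
E
python3 - <<'E'
from h import *
c=np.load("top0.npz");W=pts(c);im=c["color"]
a=im[170:275,160:340];cv2.imwrite("pics/crop0.png",cv2.resize(a,None,fx=4.4,fy=4.4,interpolation=cv2.INTER_CUBIC))
ok=np.array(c["range_z"])>0
# gold: above-table points near pixel
def region(u0,u1,v0,v1,z0,z1):
    m=np.zeros(ok.shape,bool);m[v0:v1,u0:u1]=1
    return W[m&ok&(W[...,2]>z0)&(W[...,2]<z1)]
print("table z",np.median(W[270:300,170:260,2]))
g=region(195,226,232,262,.009,.03);print("gold",len(g),g.min(0),g.max(0),g.mean(0))
h=region(262,335,175,270,.055,.08).astype(np.float32);print("cover",len(h),np.median(h[:,2]),cv2.minAreaRect(h[:,:2].copy()))
h=region(258,335,175,270,.015,.08).astype(np.float32);print("all",len(h),cv2.minAreaRect(h[:,:2].copy()))
for r in range(234,262,3): print(r,np.round(W[r,290],3))
E
```

```text
table z 0.0006703077963608254
gold 306 [0.44310345 0.29243673 0.00942614] [0.49499468 0.34681429 0.02131684] [0.46812498 0.31959202 0.01457164]
cover 2732 0.06677536 ((0.5464502573013306, 0.09604769945144653), (0.13013920187950134, 0.14745058119297028), 75.7676773071289)
all 3869 ((0.5334444046020508, 0.09934648871421814), (0.13013920187950134, 0.19171343743801117), 75.7676773071289)
234 [0.496 0.117 0.068]
237 [0.491 0.117 0.044]
240 [0.482 0.117 0.061]
243 [0.475 0.117 0.05 ]
246 [0.469 0.117 0.043]
249 [0.461 0.117 0.044]
252 [0.454 0.117 0.041]
255 [0.446 0.117 0.044]
258 [0.44  0.117 0.019]
261 [0.434 0.117 0.004]
```

View pics/crop0.png

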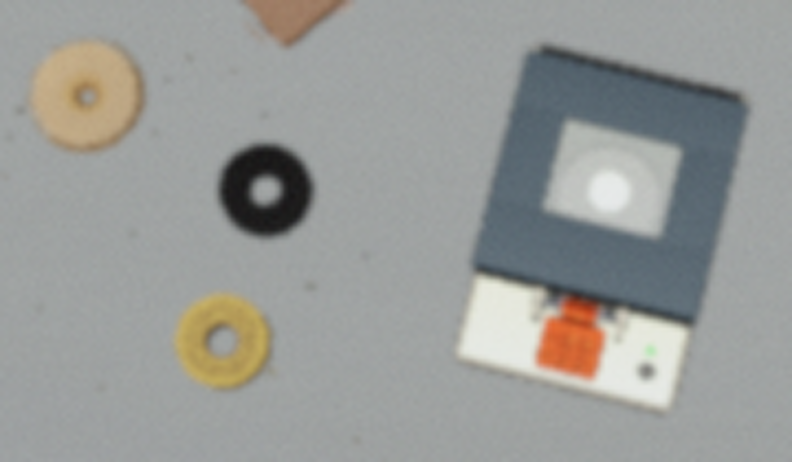

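The crop confirms it: the gold ring is at crop (223,341), and the black and tan discs are separate items. The printer's yaw is about -14.2°, its origin is about (0.548,0.0955), and the latch at crop (570,347) is clear. First I turn the tool to yaw 165.8° and shut the jaws.

Emit:
jog_arm:
  moves:
    - {"dr": [0, 0, -0.0746], "travel": [0, 0, 0], "grip": 1}
    - {"dr": [0, 0, -0.0746], "travel": [0, 0, 0], "grip": 1}
    - {"dr": [0, 0, -0.0746], "travel": [0, 0, 0], "grip": 1}
    - {"dr": [0, 0, -0.0746], "travel": [0, 0, 0], "grip": 1}
    - {"dr": [0, 0, -0.0746], "travel": [0, 0, 0], "grip": 1}
    - {"dr": [0, 0, -0.0746], "travel": [0, 0, 0], "grip": 1}
    - {"dr": [0, 0, -0.0746], "travel": [0, 0, 0], "grip": 1}
    - {"dr": [0, 0, -0.0746], "travel": [0, 0, 0], "grip": 1}
    - {"dr": [0, 0, -0.0746], "travel": [0, 0, 0], "grip": 1}
    - {"dr": [0, 0, -0.0746], "travel": [0, 0, 0], "grip": 1}
    - {"dr": [0, 0, -0.0746], "travel": [0, 0, 0], "grip": 1}

```text
time: 1.02
tool_pos: [0.163, -0.4988, 0.2389]
tool_rot: [0.693, 0.721, 0.0, -0.0]
contact_force: [0.8, -0.6, -0.9]
finger_gap: 0.0001
grip_force: 0.0
```

Emit:
jog_arm:
  moves:
    - {"dr": [0, 0, -0.0746], "travel": [0, 0, 0], "grip": 1}
    - {"dr": [0, 0, -0.0746], "travel": [0, 0, 0], "grip": 1}
    - {"dr": [0, 0, -0.0746], "travel": [0, 0, 0], "grip": 1}
    - {"dr": [0, 0, -0.0746], "travel": [0, 0, 0], "grip": 1}
    - {"dr": [0, 0, -0.0746], "travel": [0, 0, 0], "grip": 1}
    - {"dr": [0, 0, -0.0746], "travel": [0, 0, 0], "grip": 1}
    - {"dr": [0, 0, -0.0746], "travel": [0, 0, 0], "grip": 1}
    - {"dr": [0, 0, -0.0746], "travel": [0, 0, 0], "grip": 1}
    - {"dr": [0, 0, -0.0746], "travel": [0, 0, 0], "grip": 1}
    - {"dr": [0, 0, -0.0746], "travel": [0, 0, 0], "grip": 1}
    - {"dr": [0, 0, -0.0746], "travel": [0, 0, 0], "grip": 1}

```text
time: 1.93
tool_pos: [0.163, -0.4988, 0.239]
tool_rot: [0.121, 0.993, 0.0, -0.0]
contact_force: [-0.2, -0.2, -0.1]
finger_gap: 0.0003
grip_force: 0.0
```

```bash
cat >> h.py <<'E'
from scipy.spatial.transform import Rotation as R
O=np.array([.5483,.0955,0]);YAW=np.radians(-14.23)
def pr(x,y,z): return O+R.from_euler("z",YAW).apply([x,y,z])
DOWN=R.from_euler("z",YAW+np.pi)*R.from_euler("x",np.pi)
def go(p,rot=DOWN):
    "travel (10 cm) in tool axes and leftover turn (pi/2) from the measured pose"
    s=read_state();r=R.from_quat(s["tool_rot"])
    print("t %.2f"%s["time"],"pos",s["tool_pos"].round(4),"F",s["contact_force"].round(1),"gap %.4f"%s["finger_gap"])
    print("travel",(r.inv().apply(np.array(p)-s["tool_pos"])*10).round(3),"dr",((r.inv()*rot).as_rotvec()/(np.pi/2)).round(4))
E
python3 -c "
from h import *
go(pr(-.099,0,.12))"
```

```text
t 1.93 pos [ 0.163  -0.4988  0.239 ] F [-0.2 -0.2 -0.1] gap 0.0003
travel [-1.327  6.698  1.194] dr [ 0.0005 -0.0002  0.004 ]
```

Emit:
jog_arm:
  moves:
    - {"travel": [-0.055, 0.279, 0], "dr": [0, 0, 0], "grip": 1}
    - {"travel": [-0.055, 0.279, 0], "dr": [0, 0, 0], "grip": 1}
    - {"travel": [-0.055, 0.279, 0], "dr": [0, 0, 0], "grip": 1}
    - {"travel": [-0.055, 0.279, 0], "dr": [0, 0, 0], "grip": 1}
    - {"travel": [-0.055, 0.279, 0], "dr": [0, 0, 0], "grip": 1}
    - {"travel": [-0.055, 0.279, 0], "dr": [0, 0, 0], "grip": 1}
    - {"travel": [-0.055, 0.279, 0], "dr": [0, 0, 0], "grip": 1}
    - {"travel": [-0.055, 0.279, 0], "dr": [0, 0, 0], "grip": 1}
    - {"travel": [-0.055, 0.279, 0], "dr": [0, 0, 0], "grip": 1}
    - {"travel": [-0.055, 0.279, 0], "dr": [0, 0, 0], "grip": 1}
    - {"travel": [-0.055, 0.279, 0], "dr": [0, 0, 0], "grip": 1}
    - {"travel": [-0.055, 0.279, 0], "dr": [0, 0, 0], "grip": 1}

```text
time: 2.93
tool_pos: [0.3093, -0.1892, 0.2392]
tool_rot: [0.124, 0.992, 0.0, -0.0]
contact_force: [0.4, 0.7, -0.3]
finger_gap: -0.0
grip_force: 0.0
```

Emit:
jog_arm:
  moves:
    - {"travel": [-0.055, 0.279, 0], "dr": [0, 0, 0], "grip": 1}
    - {"travel": [-0.055, 0.279, 0], "dr": [0, 0, 0], "grip": 1}
    - {"travel": [-0.055, 0.279, 0], "dr": [0, 0, 0], "grip": 1}
    - {"travel": [-0.055, 0.279, 0], "dr": [0, 0, 0], "grip": 1}
    - {"travel": [-0.055, 0.279, 0], "dr": [0, 0, 0], "grip": 1}
    - {"travel": [-0.055, 0.279, 0], "dr": [0, 0, 0], "grip": 1}
    - {"travel": [-0.055, 0.279, 0.1], "dr": [0, 0, 0], "grip": 1}
    - {"travel": [-0.055, 0.279, 0.1], "dr": [0, 0, 0], "grip": 1}
    - {"travel": [-0.055, 0.279, 0.1], "dr": [0, 0, 0], "grip": 1}
    - {"travel": [-0.055, 0.279, 0.1], "dr": [0, 0, 0], "grip": 1}
    - {"travel": [-0.055, 0.279, 0.1], "dr": [0, 0, 0], "grip": 1}
    - {"travel": [-0.055, 0.279, 0.1], "dr": [0, 0, 0.004], "grip": 1}

```text
time: 3.93
tool_pos: [0.4554, 0.1192, 0.1786]
tool_rot: [0.127, 0.992, -0.0, -0.0]
contact_force: [1.3, -0.7, 0.6]
finger_gap: 0.0003
grip_force: 0.0
```

```bash
python3 - <<'E'
from h import *
go(pr(-.099,0,.055))
c=capture("wrist");im=c["color"].copy()
for p in [pr(-.09,0,.043),pr(-.06,0,.066),pr(0,0,.066)]: print(px(c,p).round())
cv2.imwrite("pics/w1.png",im)
E
```

```text
t 3.93 pos [0.4554 0.1192 0.1786] F [ 1.3 -0.7  0.6] gap 0.0003
travel [ 0.031 -0.002  1.236] dr [-0.0001 -0.0002 -0.0034]
[283. 201.]
[283. 249.]
[283. 318.]
```

View pics/w1.png

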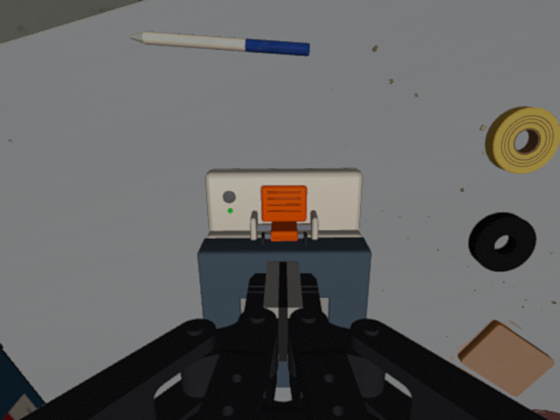

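The wrist view shows the orange pad at (284,203), matching the prediction of (283,201), with the hook at (284,236). I descend onto it.

Emit:
jog_arm:
  moves:
    - {"travel": [0.031, 0, 0.2], "dr": [0, 0, -0.0034], "grip": 1}
    - {"travel": [0, 0, 0.22], "dr": [0, 0, 0], "grip": 1}
    - {"travel": [0, 0, 0.22], "dr": [0, 0, 0], "grip": 1}
    - {"travel": [0, 0, 0.22], "dr": [0, 0, 0], "grip": 1}
    - {"travel": [0, 0, 0.18], "dr": [0, 0, 0], "grip": 1}
    - {"travel": [0, 0, 0.12], "dr": [0, 0, 0], "grip": 1}
    - {"travel": [0, 0, 0.06], "dr": [0, 0, 0], "grip": 1}
    - {"travel": [0, 0, 0.03], "dr": [0, 0, 0], "grip": 1}
    - {"travel": [0, 0, 0], "dr": [0, 0, 0], "grip": 1}

```text
time: 4.73
tool_pos: [0.4521, 0.1185, 0.0541]
tool_rot: [0.124, 0.992, -0.0, -0.0]
contact_force: [0.9, 0.4, 0.2]
finger_gap: 0.0001
grip_force: 0.0
```

Emit:
jog_arm:
  moves:
    - {"travel": [0, 0, 0.02], "dr": [0, 0, 0], "grip": 1}
    - {"travel": [0, 0, 0.02], "dr": [0, 0, 0], "grip": 1}
    - {"travel": [0, 0, 0.02], "dr": [0, 0, 0], "grip": 1}
    - {"travel": [0, 0, 0.01], "dr": [0, 0, 0], "grip": 1}
    - {"travel": [0, 0, 0.01], "dr": [0, 0, 0], "grip": 1}
    - {"travel": [0, 0, 0.01], "dr": [0, 0, 0], "grip": 1}

```text
time: 5.23
tool_pos: [0.452, 0.1186, 0.0453]
tool_rot: [0.124, 0.992, 0.0, -0.0]
contact_force: [-2.1, 1.3, 2.4]
finger_gap: 0.0001
grip_force: 1.5
```

```bash
python3 - <<'E'
from h import *
go(pr(-.099,0,.043))
E
```

```text
t 5.23 pos [0.452  0.1186 0.0453] F [-2.1  1.3  2.4] gap 0.0001
travel [-0.001  0.013  0.023] dr [ 0.0001 -0.0003 -0.0002]
```

Contact made. I press further and hold.

Emit:
jog_arm:
  moves:
    - {"travel": [0, 0, 0.015], "dr": [0, 0, 0], "grip": 1}
    - {"travel": [0, 0, 0.015], "dr": [0, 0, 0], "grip": 1}
    - {"travel": [0, 0, 0.01], "dr": [0, 0, 0], "grip": 1}
    - {"travel": [0, 0, 0], "dr": [0, 0, 0], "grip": 1}
    - {"travel": [0, 0, 0], "dr": [0, 0, 0], "grip": 1}
    - {"travel": [0, 0, 0], "dr": [0, 0, 0], "grip": 1}
    - {"travel": [0, 0, 0], "dr": [0, 0, 0], "grip": 1}

```text
time: 5.82
tool_pos: [0.452, 0.1187, 0.0426]
tool_rot: [0.124, 0.992, 0.0, 0.0]
contact_force: [-11.2, 1.1, 30.6]
finger_gap: 0.0003
grip_force: 15.7
```

```bash
cat >> h.py <<'E'
def cov():
    "height profile over the printer from the top camera"
    c=capture("top");W=pts(c);q=R.from_euler("z",-YAW).apply((W-O).reshape(-1,3))
    q=q[(np.array(c["range_z"]).ravel()>0)&(abs(q[:,1])<.05)]
    for x in np.arange(-.1,.14,.02):
        m=abs(q[:,0]-x)<.006;print("%.2f:%.3f"%(x,np.median(q[m,2]) if m.any() else -1),end=" ")
    print();return c
E
python3 - <<'E'
from h import *
go(pr(-.099,0,.043));cov()
E
```

```text
t 5.82 pos [0.452  0.1187 0.0426] F [-11.2   1.1  30.6] gap 0.0003
travel [-0.001  0.012 -0.004] dr [ 0.0002  0.     -0.0001]
-0.10:0.548 -0.08:0.524 -0.06:0.514 -0.04:0.504 -0.02:-1.000 0.00:-1.000 0.02:0.045 0.04:0.045 0.06:0.174 0.08:0.177 0.10:-1.000 0.12:0.000
```

The cover is open: the profile shows 0.174 m at x=0.06. I retreat and move over the gold roll.

Emit:
jog_arm:
  moves:
    - {"travel": [0, 0, -0.06], "dr": [0, 0, 0], "grip": 1}
    - {"travel": [0, 0, -0.2], "dr": [0, 0, 0], "grip": 1}
    - {"travel": [0, 0, -0.3], "dr": [0, 0, 0], "grip": 1}
    - {"travel": [0, 0, -0.3], "dr": [0, 0, 0], "grip": 0}
    - {"travel": [0, 0.25, -0.2], "dr": [0, 0, 0], "grip": -0.55}
    - {"travel": [0.05, 0.3, -0.1], "dr": [0, 0, 0], "grip": -0.55}
    - {"travel": [0.05, 0.3, 0], "dr": [0, 0, 0], "grip": -0.55}
    - {"travel": [0.05, 0.3, 0], "dr": [0, 0, 0], "grip": -0.55}
    - {"travel": [0.05, 0.3, 0], "dr": [0, 0, 0], "grip": -0.55}
    - {"travel": [0.05, 0.3, 0], "dr": [0, 0, 0], "grip": -0.55}
    - {"travel": [0, 0.2, 0], "dr": [0, 0, 0], "grip": -0.55}
    - {"travel": [0, 0, 0], "dr": [0, 0, 0], "grip": -0.55}

```text
time: 6.87
tool_pos: [0.4771, 0.3171, 0.1571]
tool_rot: [0.123, 0.992, 0.001, 0.001]
contact_force: [-0.8, -0.3, -0.0]
finger_gap: 0.0666
grip_force: 0.0
```

```bash
python3 - <<'E'
from h import *
go([.469,.3196,.06])
c=capture("wrist");W=pts(c);cv2.imwrite("pics/w2.png",c["color"])
m=(np.array(c["range_z"])>0)&(W[...,2]>.011)&(W[...,2]<.02)&(np.hypot(W[...,0]-.469,W[...,1]-.3196)<.04)
p=W[m].astype(np.float32);print(len(p),p.mean(0),np.median(p[:,2]),cv2.minEnclosingCircle(p[:,:2].copy()))
v,u=np.nonzero(m);print(u.min(),u.max(),v.min(),v.max())
cov()
E
```

```text
t 6.87 pos [0.4771 0.3171 0.1571] F [-0.8 -0.3 -0. ] gap 0.0666
travel [0.086 0.003 0.971] dr [0.0011 0.001  0.0015]
3222 [0.46879372 0.32016498 0.01468751] 0.014712663 ((0.4697016179561615, 0.31986281275749207), 0.02719666250050068)
250 318 147 213
-0.10:0.026 -0.08:0.028 -0.06:0.037 -0.04:0.045 -0.02:0.041 0.00:0.040 0.02:0.042 0.04:0.045 0.06:0.046 0.08:0.076 0.10:0.174 0.12:-1.000
```

View pics/w2.png

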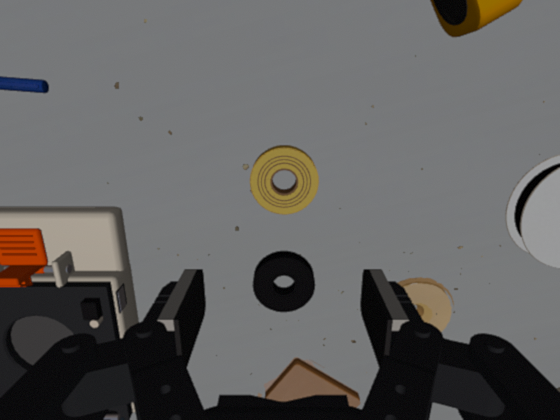

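The gold roll is at (284,180) under the jaws' line and the pocket is open at lower left. I descend to touch the table lightly and find the tip height.

Emit:
jog_arm:
  moves:
    - {"travel": [0.08, 0.003, 0.15], "dr": [0.0011, 0.001, 0.0015], "grip": -0.55}
    - {"travel": [0, 0, 0.25], "dr": [0, 0, 0], "grip": -0.55}
    - {"travel": [0, 0, 0.25], "dr": [0, 0, 0], "grip": -0.55}
    - {"travel": [0, 0, 0.25], "dr": [0, 0, 0], "grip": -0.55}
    - {"travel": [0, 0, 0.25], "dr": [0, 0, 0], "grip": -0.55}
    - {"travel": [0, 0, 0.15], "dr": [0, 0, 0], "grip": -0.55}
    - {"travel": [0, 0, 0.05], "dr": [0, 0, 0], "grip": -0.55}
    - {"travel": [0, 0, 0.02], "dr": [0, 0, 0], "grip": -0.55}
    - {"travel": [0, 0, 0], "dr": [0, 0, 0], "grip": -0.55}

```text
time: 7.72
tool_pos: [0.4685, 0.3152, 0.0207]
tool_rot: [0.126, 0.992, -0.001, -0.001]
contact_force: [-0.1, -0.3, 0.5]
finger_gap: 0.0663
grip_force: 0.0
```

```bash
python3 - <<'E'
from h import *
go([.4697,.3199,.01])
c=capture("wrist");W=pts(c);z=np.array(c["range_z"])
# fingertips: points near the jaws, lowest heights either side
s=read_state();r=R.from_quat(s["tool_rot"]);q=r.inv().apply((W-s["tool_pos"]).reshape(-1,3))
for sg in(1,-1):
    m=(z.ravel()>0)&(sg*q[:,1]>.030)&(sg*q[:,1]<.055)&(abs(q[:,0])<.013)&(W.reshape(-1,3)[:,2]>.004)
    print(sg,m.sum(),np.percentile(q[m],[1,50,99],axis=0).round(4).tolist())
cv2.imwrite("pics/w3.png",c["color"])
E
```

```text
t 7.72 pos [0.4685 0.3152 0.0207] F [-0.1 -0.3  0.5] gap 0.0663
travel [-0.     0.048  0.107] dr [-0.0011 -0.0008 -0.0023]
1 9824 [[-0.0109, 0.0308, -0.0712], [0.0066, 0.0435, -0.0495], [0.0124, 0.0548, 0.0003]]
-1 9162 [[-0.0111, -0.0549, -0.0703], [0.0064, -0.0435, -0.0486], [0.0123, -0.0322, -0.0023]]
```

View pics/w3.png

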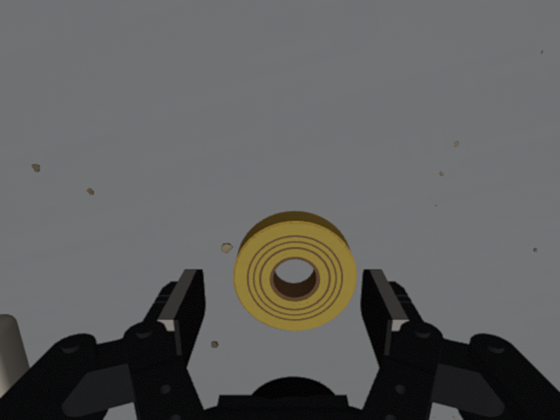

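The roll at (295,278) sits about 5 mm to one side of the jaws' centre, which agrees with the readout. I correct, lower and grip.

Emit:
jog_arm:
  moves:
    - {"travel": [0, 0.048, 0], "dr": [-0.0011, -0.0008, -0.0023], "grip": -0.55}
    - {"travel": [0, 0, 0.04], "dr": [0, 0, 0], "grip": -0.55}
    - {"travel": [0, 0, 0.04], "dr": [0, 0, 0], "grip": -0.55}
    - {"travel": [0, 0, 0.02], "dr": [0, 0, 0], "grip": -0.55}
    - {"travel": [0, 0, 0], "dr": [0, 0, 0], "grip": -0.55}
    - {"travel": [0, 0, 0], "dr": [0, 0, 0], "grip": 0}
    - {"travel": [0, 0, 0], "dr": [0, 0, 0], "grip": 0}
    - {"travel": [0, 0, 0], "dr": [0, 0, 0], "grip": 0}
    - {"travel": [0, 0, 0], "dr": [0, 0, 0], "grip": 0}
    - {"travel": [0, 0, 0], "dr": [0, 0, 0], "grip": 0}
  force: 25

```text
time: 8.6
tool_pos: [0.4693, 0.3204, 0.0105]
tool_rot: [0.123, 0.992, 0.0, -0.0]
contact_force: [-0.4, 0.0, 3.5]
finger_gap: 0.0524
grip_force: 26.2
```

```bash
python3 - <<'E'
from h import *
go([.4697,.3199,.012])
c=capture("wrist");W=pts(c);z=np.array(c["range_z"])
s=read_state();r=R.from_quat(s["tool_rot"]);q=r.inv().apply((W-s["tool_pos"]).reshape(-1,3))
for sg in(1,-1):
    m=(z.ravel()>0)&(sg*q[:,1]>.029)&(sg*q[:,1]<.043)&(abs(q[:,0])<.013)&(W.reshape(-1,3)[:,2]>.003)
    print(sg,m.sum(),np.percentile(q[m],[1,50,99],axis=0).round(4).tolist())
E
```

```text
t 8.60 pos [0.4693 0.3204 0.0105] F [-0.4  0.   3.5] gap 0.0524
travel [-0.005 -0.004 -0.015] dr [ 0.     -0.0002  0.0006]
1 3410 [[-0.0074, 0.0291, -0.0555], [0.0096, 0.0358, -0.0442], [0.0125, 0.0429, -0.0026]]
-1 3517 [[-0.0073, -0.0429, -0.0554], [0.0096, -0.0355, -0.0435], [0.0124, -0.0291, 0.0068]]
```

Emit:
jog_arm:
  moves:
    - {"travel": [0, 0, -0.05], "dr": [0, 0, 0], "grip": 0}
    - {"travel": [0, 0, -0.15], "dr": [0, 0, 0], "grip": 0}
    - {"travel": [0, 0, -0.25], "dr": [0, 0, 0], "grip": 0}
    - {"travel": [0, 0, -0.25], "dr": [0, 0, 0], "grip": 0}
    - {"travel": [0, 0, -0.2], "dr": [0, 0, 0], "grip": 0}
    - {"travel": [0, 0, 0], "dr": [0, 0, 0], "grip": 0}
    - {"travel": [0, 0, 0], "dr": [0, 0, 0], "grip": 0}

```text
time: 9.23
tool_pos: [0.4702, 0.3208, 0.1015]
tool_rot: [0.123, 0.992, 0.001, 0.001]
contact_force: [0.4, 0.1, -0.7]
finger_gap: 0.0524
grip_force: 26.3
```

```bash
python3 - <<'E'
from h import *
go(pr(0,0,.16))
c=capture("wrist");W=pts(c);z=np.array(c["range_z"])
s=read_state();r=R.from_quat(s["tool_rot"]);q=r.inv().apply((W-s["tool_pos"]).reshape(-1,3))
for sg in(1,-1):
    m=(z.ravel()>0)&(sg*q[:,1]>.0285)&(sg*q[:,1]<.04)&(abs(q[:,0])<.013)&(q[:,2]<.03)
    print(sg,m.sum(),np.percentile(q[m],[1,50,99,100],axis=0).round(4).tolist())
m=(z.ravel()>0)&(np.hypot(q[:,0],q[:,1])<.034)&(abs(q[:,1])<.025)&(q[:,2]<.03)&(q[:,2]>-.02)
g=q[m];t=np.median(g[:,2]);print("roll",len(g),t,g[:,2].min(),g[:,2].max(),g.min(0),g.max(0))
top=g[abs(g[:,2]-t)<.003];A=np.c_[top[:,:2],np.ones(len(top))];print("plane",np.linalg.lstsq(A,top[:,2],rcond=None)[0],cv2.minEnclosingCircle(top[:,:2].astype(np.float32).copy()))
cv2.imwrite("pics/w4.png",c["color"][150:400,150:420].repeat(2,0).repeat(2,1))
E
```

```text
t 9.23 pos [0.4702 0.3208 0.1015] F [ 0.4  0.1 -0.7] gap 0.0524
travel [-1.31  -1.992 -0.586] dr [0.0011 0.0011 0.0005]
1 2908 [[-0.0055, 0.0286, -0.0569], [0.0095, 0.0332, -0.0412], [0.0119, 0.0399, -0.003], [0.0126, 0.04, 0.0002]]
-1 2860 [[-0.0073, -0.0399, -0.0566], [0.0093, -0.0337, -0.0428], [0.0118, -0.0286, -0.0032], [0.0124, -0.0285, -0.0002]]
roll 12107 -0.005255617593658365 -0.007629124351325517 0.00936648645568716 [-0.0285863  -0.02499859 -0.00762912] [0.02600295 0.02499344 0.00936649]
plane [ 0.00402027 -0.00113976 -0.00531681] ((-0.0014994096709415317, 3.21481165883597e-05), 0.027630910277366638)
```

View pics/w4.png

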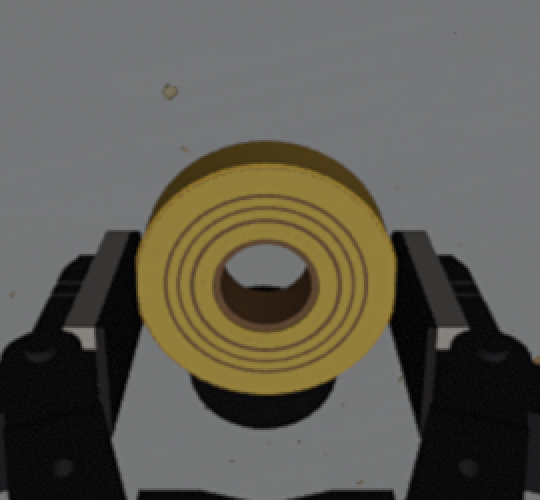

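The roll is held flat: its top is 5 mm behind the TCP and the tips are about 8.7 mm above its bottom. I move over the pocket and measure the pocket from depth.

```bash
python3 - <<'E'
from h import *
c=capture("top");W=pts(c);q=R.from_euler("z",-YAW).apply((W-O).reshape(-1,3)).reshape(W.shape)
ok=np.array(c["range_z"])>0
m=ok&(q[...,2]<.0405)&(q[...,2]>.03)&(np.hypot(q[...,0],q[...,1])<.036)
print(m.sum(),q[m].mean(0),q[m].min(0),q[m].max(0),cv2.minEnclosingCircle(q[m][:,:2].astype(np.float32).copy()))
m=ok&(q[...,2]>.09)&(abs(q[...,1])<.1)&(q[...,0]>.03)&(q[...,0]<.15);print("cover",m.sum(),q[m].min(0),q[m].max(0),q[m].mean(0))
E
```

```text
394 [2.97188619e-04 9.62508886e-05 3.65821519e-02] [-0.03181502 -0.03421992  0.03014218] [0.03027958 0.03137009 0.04044473] ((0.0005220373859629035, -0.00011011854803655297), 0.03470565751194954)
cover 937 [ 0.06163005 -0.06482953  0.09011275] [0.10714786 0.06513212 0.18747185] [0.08988605 0.00035884 0.15569454]
```

Emit:
jog_arm:
  moves:
    - {"travel": [-0.05, -0.08, -0.2], "dr": [0.0011, 0.0011, 0.0005], "grip": 0}
    - {"travel": [-0.1, -0.15, -0.2], "dr": [0, 0, 0], "grip": 0}
    - {"travel": [-0.14, -0.2, -0.2], "dr": [0, 0, 0], "grip": 0}
    - {"travel": [-0.14, -0.2, 0], "dr": [0, 0, 0], "grip": 0}
    - {"travel": [-0.14, -0.2, 0], "dr": [0, 0, 0], "grip": 0}
    - {"travel": [-0.14, -0.21, 0], "dr": [0, 0, 0], "grip": 0}
    - {"travel": [-0.14, -0.21, 0], "dr": [0, 0, 0], "grip": 0}
    - {"travel": [-0.14, -0.21, 0], "dr": [0, 0, 0], "grip": 0}
    - {"travel": [-0.14, -0.22, 0], "dr": [0, 0, 0], "grip": 0}
    - {"travel": [-0.1, -0.2, 0], "dr": [0, 0, 0], "grip": 0}
    - {"travel": [-0.05, -0.1, 0], "dr": [0, 0, 0], "grip": 0}
    - {"travel": [0, 0, 0], "dr": [0, 0, 0], "grip": 0}

```text
time: 10.33
tool_pos: [0.5447, 0.0951, 0.1593]
tool_rot: [0.125, 0.992, -0.001, -0.002]
contact_force: [0.0, -0.7, -0.8]
finger_gap: 0.0526
grip_force: 26.5
```

```bash
python3 - <<'E'
from h import *
go(pr(-.0015,0,.065))
E
```

```text
t 10.33 pos [0.5447 0.0951 0.1593] F [ 0.  -0.7 -0.8] gap 0.0526
travel [-0.022  0.015  0.942] dr [-0.0017 -0.0023 -0.0016]
```

The pocket centre is confirmed within 0.5 mm and the cover is fully open. I lower.

Emit:
jog_arm:
  moves:
    - {"travel": [-0.02, 0.01, 0.1], "dr": [-0.0017, -0.0023, -0.0016], "grip": 0}
    - {"travel": [0, 0, 0.15], "dr": [0, 0, 0], "grip": 0}
    - {"travel": [0, 0, 0.2], "dr": [0, 0, 0], "grip": 0}
    - {"travel": [0, 0, 0.2], "dr": [0, 0, 0], "grip": 0}
    - {"travel": [0, 0, 0.15], "dr": [0, 0, 0], "grip": 0}
    - {"travel": [0, 0, 0.1], "dr": [0, 0, 0], "grip": 0}
    - {"travel": [0, 0, 0.04], "dr": [0, 0, 0], "grip": 0}
    - {"travel": [0, 0, 0], "dr": [0, 0, 0], "grip": 0}
    - {"travel": [0, 0, 0], "dr": [0, 0, 0], "grip": 0}
    - {"travel": [0, 0, 0], "dr": [0, 0, 0], "grip": 0}

```text
time: 11.17
tool_pos: [0.5478, 0.0978, 0.0672]
tool_rot: [0.122, 0.992, 0.001, 0.002]
contact_force: [0.2, 0.8, -0.1]
finger_gap: 0.0526
grip_force: 26.5
```

```bash
python3 - <<'E'
from h import *
go(pr(-.0015,0,.0457))
E
```

```text
t 11.17 pos [0.5478 0.0978 0.0672] F [ 0.2  0.8 -0.1] gap 0.0526
travel [ 0.005 -0.022  0.215] dr [0.0009 0.0018 0.0018]
```

Emit:
jog_arm:
  moves:
    - {"travel": [0, 0, 0], "dr": [0, 0, 0], "grip": 0}
    - {"travel": [0, 0, 0], "dr": [0, 0, 0], "grip": 0}

```text
time: 11.33
tool_pos: [0.5477, 0.0976, 0.0671]
tool_rot: [0.123, 0.992, 0.0, 0.001]
contact_force: [0.9, -0.1, 0.7]
finger_gap: 0.0525
grip_force: 26.5
```

```bash
python3 - <<'E'
from h import *
go(pr(-.0015,0,.0457))
E
```

```text
t 11.33 pos [0.5477 0.0976 0.0671] F [ 0.9 -0.1  0.7] gap 0.0525
travel [ 0.004 -0.019  0.214] dr [0.0009 0.0018 0.0016]
```

Emit:
jog_arm:
  moves:
    - {"travel": [0.004, -0.019, 0], "dr": [0.0009, 0.0018, 0.0016], "grip": 0}
    - {"travel": [0, 0, 0], "dr": [0, 0, 0], "grip": 0}
    - {"travel": [0, 0, 0], "dr": [0, 0, 0], "grip": 0}
    - {"travel": [0, 0, 0.05], "dr": [0, 0, 0], "grip": 0}
    - {"travel": [0, 0, 0.05], "dr": [0, 0, 0], "grip": 0}
    - {"travel": [0, 0, 0.03], "dr": [0, 0, 0], "grip": 0}
    - {"travel": [0, 0, 0.03], "dr": [0, 0, 0], "grip": 0}
    - {"travel": [0, 0, 0.02], "dr": [0, 0, 0], "grip": 0}
    - {"travel": [0, 0, 0.02], "dr": [0, 0, 0], "grip": 0}
    - {"travel": [0, 0, 0], "dr": [0, 0, 0], "grip": 0}

```text
time: 12.17
tool_pos: [0.5461, 0.0958, 0.0484]
tool_rot: [0.124, 0.992, -0.0, -0.0]
contact_force: [-9.9, -0.4, 29.9]
finger_gap: 0.0525
grip_force: 42.4
```

```bash
python3 - <<'E'
from h import *
go(pr(-.0015,0,.0457))
c=capture("wrist");W=pts(c);q=R.from_euler("z",-YAW).apply((W-O).reshape(-1,3))
m=(np.array(c["range_z"]).ravel()>0)&(np.hypot(q[:,0],q[:,1])<.034)&(abs(q[:,1])<.025)&(q[:,2]>.047)&(q[:,2]<.07)
g=q[m];print(len(g),np.median(g[:,2]),cv2.minEnclosingCircle(g[:,:2].astype(np.float32).copy()))
E
```

```text
t 12.17 pos [0.5461 0.0958 0.0484] F [-9.9 -0.4 29.9] gap 0.0525
travel [-0.008  0.002  0.027] dr [-0.0004 -0.0006  0.0001]
10942 0.05259559649921325 ((-0.0013314305106177926, -0.00031704461434856057), 0.02768339402973652)
```

The roll is about 5 mm into the pocket with the fingertips on the deck. I ease up 1.5 mm and let go.

Emit:
jog_arm:
  moves:
    - {"travel": [0, 0, -0.02], "dr": [0, 0, 0], "grip": 0}
    - {"travel": [0, 0, 0], "dr": [0, 0, 0], "grip": 0}
    - {"travel": [0, 0, 0], "dr": [0, 0, 0], "grip": -0.3}
    - {"travel": [0, 0, 0], "dr": [0, 0, 0], "grip": -0.4}
    - {"travel": [0, 0, 0], "dr": [0, 0, 0], "grip": -0.5}
    - {"travel": [0, 0, 0], "dr": [0, 0, 0], "grip": -0.5}
    - {"travel": [0, 0, 0], "dr": [0, 0, 0], "grip": -0.5}
    - {"travel": [0, 0, -0.1], "dr": [0, 0, 0], "grip": -0.5}
    - {"travel": [0, 0, -0.2], "dr": [0, 0, 0], "grip": -0.5}
    - {"travel": [0, 0, -0.3], "dr": [0, 0, 0], "grip": -0.5}
    - {"travel": [0, 0, 0], "dr": [0, 0, 0], "grip": -0.5}

```text
time: 13.13
tool_pos: [0.5493, 0.096, 0.1136]
tool_rot: [0.124, 0.992, 0.0, 0.003]
contact_force: [1.9, -0.4, -0.3]
finger_gap: 0.0638
grip_force: 0.0
```

```bash
python3 - <<'E'
from h import *
go(pr(-.0015,0,.18))
c=capture("wrist");W=pts(c);q=R.from_euler("z",-YAW).apply((W-O).reshape(-1,3))
m=(np.array(c["range_z"]).ravel()>0)&(np.hypot(q[:,0],q[:,1])<.036)&(q[:,2]>.047)&(q[:,2]<.07)
g=q[m];print(len(g),np.percentile(g[:,2],[5,50,95]),cv2.minEnclosingCircle(g[:,:2].astype(np.float32).copy()))
A=np.c_[g[:,:2],np.ones(len(g))];print(np.linalg.lstsq(A,g[:,2],rcond=None)[0])
cv2.imwrite("pics/w5.png",c["color"])
E
```

```text
t 13.13 pos [0.5493 0.096  0.1136] F [ 1.9 -0.4 -0.3] gap 0.0638
travel [ 0.02  -0.007 -0.664] dr [0.001  0.0034 0.0001]
5673 [0.04949411 0.05069377 0.05173129] ((-0.004096199758350849, 0.0007370723178610206), 0.029925761744379997)
[ 0.00140683 -0.00015136  0.05065326]
```

View pics/w5.png

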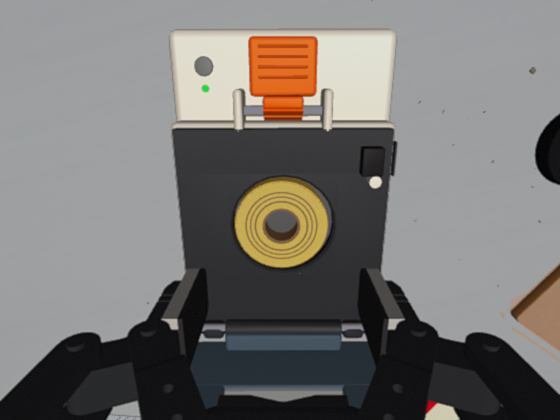

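The roll at (282,223) lies flat, its top at 50.7 mm as expected (deck 44 + 6). I raise, shut the jaws and go behind the open cover.

Emit:
jog_arm:
  moves:
    - {"travel": [0, 0, -0.2], "dr": [0, 0, 0], "grip": -0.5}
    - {"travel": [0, 0, -0.25], "dr": [0, 0, 0], "grip": 1}
    - {"travel": [0, 0, -0.25], "dr": [0, 0, 0], "grip": 1}
    - {"travel": [0, 0, -0.25], "dr": [0, 0, 0], "grip": 1}
    - {"travel": [0, 0, -0.2], "dr": [0, 0, 0], "grip": 1}
    - {"travel": [-0.2, 0, -0.1], "dr": [0, 0, 0], "grip": 1}
    - {"travel": [-0.3, 0, 0], "dr": [0, 0, 0], "grip": 1}
    - {"travel": [-0.3, 0, 0], "dr": [0, 0, 0], "grip": 1}
    - {"travel": [-0.3, 0, 0], "dr": [0, 0, 0], "grip": 1}
    - {"travel": [-0.3, 0, 0], "dr": [0, 0, 0], "grip": 1}
    - {"travel": [0, 0, 0], "dr": [0, 0, 0], "grip": 1}
    - {"travel": [0, 0, 0], "dr": [0, 0, 0], "grip": 1}

```text
time: 14.18
tool_pos: [0.6827, 0.0609, 0.2314]
tool_rot: [0.124, 0.992, -0.0, -0.002]
contact_force: [0.5, 0.5, -0.1]
finger_gap: 0.0002
grip_force: 0.0
```

```bash
python3 - <<'E'
from h import *
go(pr(.135,0,.158))
E
```

```text
t 14.18 pos [0.6827 0.0609 0.2314] F [ 0.5  0.5 -0.1] gap 0.0002
travel [0.036 0.006 0.734] dr [-0.0006 -0.0021 -0.0005]
```

Emit:
jog_arm:
  moves:
    - {"travel": [0.01, 0.006, 0.15], "dr": [-0.0006, -0.0021, -0.0005], "grip": 1}
    - {"travel": [0, 0, 0.2], "dr": [0, 0, 0], "grip": 1}
    - {"travel": [0, 0, 0.2], "dr": [0, 0, 0], "grip": 1}
    - {"travel": [0, 0, 0.15], "dr": [0, 0, 0], "grip": 1}
    - {"travel": [0, 0, 0.03], "dr": [0, 0, 0], "grip": 1}
    - {"travel": [0, 0, 0], "dr": [0, 0, 0], "grip": 1}
    - {"travel": [0, 0, 0], "dr": [0, 0, 0], "grip": 1}

```text
time: 14.77
tool_pos: [0.6814, 0.0625, 0.1612]
tool_rot: [0.123, 0.992, 0.0, 0.001]
contact_force: [-0.0, 1.1, 0.0]
finger_gap: 0.0003
grip_force: 0.0
```

```bash
python3 - <<'E'
from h import *
go(pr(.096,0,.157))
E
```

```text
t 14.77 pos [0.6814 0.0625 0.1612] F [-0.   1.1  0. ] gap 0.0003
travel [ 0.411 -0.007  0.041] dr [0.0004 0.0017 0.0007]
```

Emit:
jog_arm:
  moves:
    - {"travel": [0.08, -0.007, 0.01], "dr": [0, 0, 0], "grip": 1}
    - {"travel": [0.08, 0, 0.01], "dr": [0, 0, 0], "grip": 1}
    - {"travel": [0.08, 0, 0.01], "dr": [0, 0, 0], "grip": 1}
    - {"travel": [0.08, 0, 0.01], "dr": [0, 0, 0], "grip": 1}
    - {"travel": [0.09, 0, 0], "dr": [0, 0, 0], "grip": 1}
    - {"travel": [0.09, 0, 0], "dr": [0, 0, 0], "grip": 1}
    - {"travel": [0.09, 0, 0], "dr": [0, 0, 0], "grip": 1}
    - {"travel": [0.085, 0, -0.01], "dr": [0, 0, 0], "grip": 1}
    - {"travel": [0.085, 0, 0.02], "dr": [0, 0, 0], "grip": 1}
    - {"travel": [0.085, 0, 0.02], "dr": [0, 0, 0], "grip": 1}
    - {"travel": [0.085, 0, 0.02], "dr": [0, 0, 0], "grip": 1}

```text
time: 15.68
tool_pos: [0.5915, 0.0846, 0.1524]
tool_rot: [0.123, 0.992, 0.0, 0.002]
contact_force: [1.7, -1.5, -0.3]
finger_gap: 0.0001
grip_force: 0.4
```

```bash
python3 - <<'E'
from h import *
go(pr(.0203,0,.1397))
c=capture("scene");cv2.imwrite("pics/s6.png",c["color"][120:280,180:400].repeat(3,0).repeat(3,1))
E
```

```text
t 15.68 pos [0.5915 0.0846 0.1524] F [ 1.7 -1.5 -0.3] gap 0.0001
travel [ 0.244 -0.     0.126] dr [0.0007 0.0028 0.0006]
```

View pics/s6.png

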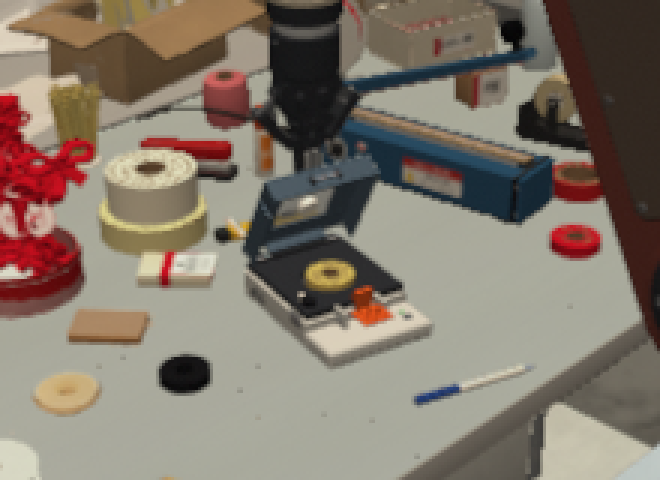

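The crop shows the cover at (310,195) pushed to about 60°, with the roll still seated at (330,275). I follow the arc down.

Emit:
jog_arm:
  moves:
    - {"travel": [0.08, 0, 0.042], "dr": [0, 0, 0], "grip": 1}
    - {"travel": [0.08, 0, 0.042], "dr": [0, 0, 0], "grip": 1}
    - {"travel": [0.08, 0, 0.042], "dr": [0, 0, 0], "grip": 1}
    - {"travel": [0.08, 0, 0.05], "dr": [0, 0, 0], "grip": 1}
    - {"travel": [0.08, 0, 0.05], "dr": [0, 0, 0], "grip": 1}
    - {"travel": [0.08, 0, 0.055], "dr": [0, 0, 0], "grip": 1}
    - {"travel": [0.07, 0, 0.07], "dr": [0, 0, 0], "grip": 1}
    - {"travel": [0.07, 0, 0.07], "dr": [0, 0, 0], "grip": 1}
    - {"travel": [0.07, 0, 0.075], "dr": [0, 0, 0], "grip": 1}
    - {"travel": [0.06, 0, 0.08], "dr": [0, 0, 0], "grip": 1}
    - {"travel": [0.06, 0, 0.09], "dr": [0, 0, 0], "grip": 1}
    - {"travel": [0, 0, 0], "dr": [0, 0, 0], "grip": 1}

```text
time: 16.73
tool_pos: [0.512, 0.1044, 0.084]
tool_rot: [0.123, 0.992, 0.0, 0.001]
contact_force: [-0.8, 1.3, 1.2]
finger_gap: -0.0001
grip_force: 0.5
```

```bash
python3 - <<'E'
from h import *
go(pr(-.046,0,.074))
E
```

```text
t 16.73 pos [0.512  0.1044 0.084 ] F [-0.8  1.3  1.2] gap -0.0001
travel [0.086 0.003 0.099] dr [0.0002 0.0008 0.0008]
```

Emit:
jog_arm:
  moves:
    - {"travel": [0.04, 0, 0.03], "dr": [0, 0, 0], "grip": 1}
    - {"travel": [0.04, 0, 0.03], "dr": [0, 0, 0], "grip": 1}
    - {"travel": [0, 0, 0.02], "dr": [0, 0, 0], "grip": 1}
    - {"travel": [0, 0, 0.015], "dr": [0, 0, 0], "grip": 1}
    - {"travel": [0, 0, 0.01], "dr": [0, 0, 0], "grip": 1}
    - {"travel": [0, 0, 0], "dr": [0, 0, 0], "grip": 1}

```text
time: 17.23
tool_pos: [0.5049, 0.1063, 0.074]
tool_rot: [0.123, 0.992, 0.0, 0.001]
contact_force: [-1.3, 0.2, 5.9]
finger_gap: 0.0001
grip_force: 3.0
```

Emit:
jog_arm:
  moves:
    - {"travel": [0, 0, 0.008], "dr": [0, 0, 0], "grip": 1}
    - {"travel": [0, 0, 0], "dr": [0, 0, 0], "grip": 1}
    - {"travel": [0, 0, 0], "dr": [0, 0, 0], "grip": 1}

```text
time: 17.48
tool_pos: [0.5049, 0.1063, 0.0738]
tool_rot: [0.123, 0.992, 0.0, 0.001]
contact_force: [-4.3, 0.0, 14.8]
finger_gap: 0.0006
grip_force: 7.6
```

Emit:
jog_arm:
  moves:
    - {"travel": [0, 0, 0.005], "dr": [0, 0, 0], "grip": 1}
    - {"travel": [0, 0, 0], "dr": [0, 0, 0], "grip": 1}
    - {"travel": [0, 0, -0.04], "dr": [0, 0, 0], "grip": 1}
    - {"travel": [0, 0, -0.1], "dr": [0, 0, 0], "grip": 1}
    - {"travel": [0, 0, -0.3], "dr": [0, 0, 0], "grip": 1}
    - {"travel": [0, 0, -0.3], "dr": [0, 0, 0], "grip": 1}
    - {"travel": [0.1, 0.2, -0.3], "dr": [0, 0, 0], "grip": 1}
    - {"travel": [0, 0.35, -0.1], "dr": [0, 0, 0], "grip": 1}
    - {"travel": [0, 0.35, 0], "dr": [0, 0, 0], "grip": 1}
    - {"travel": [0, 0.35, 0], "dr": [0, 0, 0], "grip": 1}
    - {"travel": [0, 0.35, 0], "dr": [0, 0, 0], "grip": 1}
    - {"travel": [0, 0, 0], "dr": [0, 0, 0], "grip": 1}

```text
time: 18.48
tool_pos: [0.535, 0.2689, 0.1867]
tool_rot: [0.122, 0.993, 0.001, 0.001]
contact_force: [-1.0, -0.9, 0.0]
finger_gap: 0.0002
grip_force: 0.0
```

```bash
python3 - <<'E'
from h import *
go(pr(0,0,.3));c=cov()
cv2.imwrite("pics/t7.png",cv2.resize(c["color"][130:300,130:450],None,fx=2.4,fy=2.4,interpolation=cv2.INTER_CUBIC))
E
```

```text
t 18.48 pos [0.535  0.2689 0.1867] F [-1.  -0.9  0. ] gap 0.0002
travel [-0.55  -1.647 -1.137] dr [0.0018 0.0015 0.0029]
-0.10:0.027 -0.08:0.028 -0.06:0.060 -0.04:0.068 -0.02:0.067 0.00:0.067 0.02:0.066 0.04:0.067 0.06:0.066 0.08:0.044 0.10:0.001 0.12:0.001
```

View pics/t7.png

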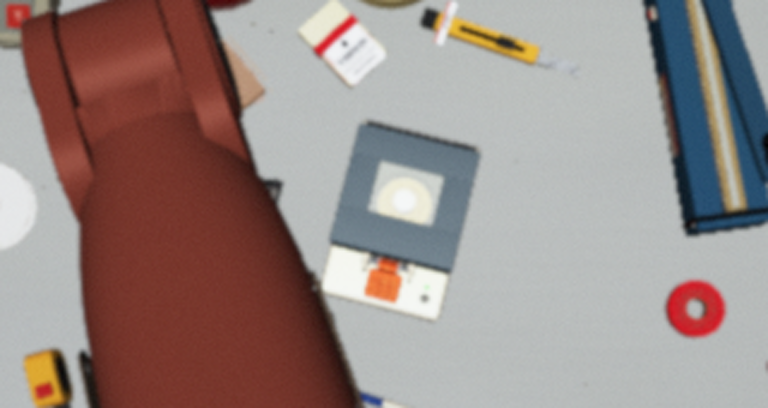

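The cover at (405,195) is shut: its surface is level at about 67 mm a good half second after release. The roll shows through the window at (405,200), and the arm touches nothing. I wait half a second, re-check that it stays shut, then hand in.

Emit:
jog_arm:
  moves:
    - {"travel": [0, 0, 0], "dr": [0, 0, 0], "grip": 1}
    - {"travel": [0, 0, 0], "dr": [0, 0, 0], "grip": 1}
    - {"travel": [0, 0, 0], "dr": [0, 0, 0], "grip": 1}
    - {"travel": [0, 0, 0], "dr": [0, 0, 0], "grip": 1}
    - {"travel": [0, 0, 0], "dr": [0, 0, 0], "grip": 1}
    - {"travel": [0, 0, 0], "dr": [0, 0, 0], "grip": 1}

```text
time: 19.03
tool_pos: [0.5344, 0.2632, 0.1867]
tool_rot: [0.124, 0.992, 0.0, 0.001]
contact_force: [0.1, -0.8, -0.8]
finger_gap: -0.0003
grip_force: 0.0
```

```bash
python3 - <<'E'
from h import *
c=cov();W=pts(c);q=R.from_euler("z",-YAW).apply((W-O).reshape(-1,3))
m=abs(q[:,0]+.045)<.008
z=np.median(q[m&(abs(q[:,1])<.05),2]);print(z)
if z<.070:
    from station import workorder
    print(workorder.finish_job())
E
```

```text
-0.10:0.027 -0.08:0.028 -0.06:0.060 -0.04:0.068 -0.02:0.067 0.00:0.066 0.02:0.066 0.04:0.067 0.06:0.067 0.08:0.044 0.10:0.001 0.12:0.000 
0.06803391136876698
the job is handed in; nothing more can be done
None
```

The gold roll lies flat in the printer's pocket and the cover was snapped shut and still shut when I handed the job in at about 19 s, with the red roll, tags, biscuit pack and tape measure left untouched.

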